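Snap the cover onto the tile box in use

TASK

Two open tile boxes stand on the bench and only one of them has a test tile in it. Take the grey cover by its upright fin, set it square on the box that holds the tile and press it straight down until both clips snap under the rim and the cover lies flat on the box, then let go. Leave the empty box uncovered.

Things in the scene. Friction and masses are not known exactly. Their poses are not given: they have to be found in the camera images.
- cover: Loose grey snap cover. Origin: under its centre, at the feet of its two clip arms, its stand, z up. Plate 96 (x) x 72 (y) mm, z 20 to 24. Sprung rigid arms at y = +-41 mm (44 mm along x, slide 8 mm outward): slope from y 39.5 at the foot to a hook at y 32.5, z 12. Meets the rim with its origin 34 mm above the box's; snaps over with 7 to 15 N, then stops hard, home at 22 mm. Fits either way round.
- cover_fin (a point): Grip fin upright in the middle of the cover's plate, grey: 16 mm thick along the cover's x, 40 mm long along its y, from z = 24 to 58 mm of the cover. This point is its middle, 46 mm above the cover's origin; axes as the cover's. Pinch it across x from above; the plate is bare on both sides. Cover 84 g in all.
- box_with_tile: The box to cover: white open box, a brown glazed test tile (68 x 45 x 10 mm) on its floor. 86 (x) x 62 (y) mm, 42 mm high, with an outward rim 4 mm wide, 5 mm deep round the mouth (94 x 70 mm over the rim). Fastened to the table. Origin: centre of its underside; x along its long side, z up. The cover's x goes along the box's x, clip arms over the two long sides.
- box_empty: Bystander: the same white box, same size and axes, with nothing in it, fastened to the table. Not to be covered.
Not all that is in view belongs to the job. Leave any orange look-alike of the box_with_tile alone.

How it is judged:
At the end, for the whole second after the job is handed in: The cover lies flat (within 3.4 degrees) and fully home on the box that holds the tile: its origin 19.5 to 24.5 mm above the box's origin (22 mm when home), both hooks under the rim, centred within 12 mm, square within 10 degrees, at rest and released (horizontal distance between cover and box_with_tile below 0.012 m and z of cover in the frame of box_with_tile between 0.0195 and 0.0245 m and angle between cover's own z axis and vertical below 0.06 rad and angle between the x axis of cover and the x axis of box_with_tile, either way round below 0.175 rad and linear speed of cover below 0.02 m/s); the robot touches nothing.
It also fails if it takes over 32 s, if anything falls off the work surface, if the arm or the gripper's body presses on something with over 40 N, if the wrist force passes 120 N, or if a joint passes its speed limit or range.

ROBOT

A 6-joint arm with a two-finger parallel gripper is mounted at the origin on a cart in front of the work surface, level with it; the furniture and walls round the work are solid. World frame = base frame: x ahead of the robot, y to its left, z up, the work surface at z = 0. Lengths are in m, angles in rad, forces in N, time in s.
With the tool pointing down it reaches from about 0.275 to 0.85 m from the base axis. Payload 5.2 kg.
Tool frame: the origin (TCP) lies midway between the tips of the shut fingers; the grasp point (between the pads) lies 19 mm behind it (r.pinch_z is the distance from the TCP to the grasp point, in m); z points along the fingers, y is the line along which they close (so a half turn about z gives the same grasp; the last joint's range is limited). The gripper opens to 85 mm and grips with 20 to 120 N. Pads are 22 mm wide; open, the fingers measure 114 mm over their backs; the gripper's body (76 mm by 85 mm) begins 54 mm behind the grasp point. The pads swing forward as they close: fully open they stand 13 mm farther back than shut.
Start: joints at [1.112, 0.259, 1.535, -0, 1.348, -0.203], TCP at [0.139, 0.532, 0.231] pointing down, gripper open.
Joint ranges: [-3.14, 3.14], [-0.91, 2.08], [0.19, 2.58], [-1.22, 4.36], [0.22, 2.71], [-3.12, 3.12]. Speed limits (rad/s): [2.57, 2.57, 3.14, 3.14, 3.14, 3.14].

INTERFACE

Orientations are given as a unit quaternion [x, y, z, w].
In Python, from plant import r gives the robot as it stands.
- The arm moves only by the tool arm_command, never from a script. Its argument "rows" is a list of rows, each a list of 7 numbers: the shift along the tool's x, y, z in m, then the turn, a rotation vector about the tool's x, y, z in units of 6 degrees (1.0 is 6 degrees), then the finger opening in m, from 0 to 0.0854. A call has 1 to 12 rows; each row is the pose to reach, as a shift and turn from the pose commanded when the call began, along the tool's axes at that moment; what a row does not reach only later rows make up. A row lasts 1/12 s, in which the tool goes at most 41.7 mm and 7.16 degrees, less where a joint would pass 70% of its speed; a pose out of reach is approached as far as the arm can. A call with a gripper value outside its range is refused whole. The fingers move at their own pace and stop on an object; "squeeze" is the grip in N (left out, the last holds). Time passes only in rows, so rows that repeat a pose let the fingers close. It gives the time, the measured TCP pose, the force, the opening and the grip force at its end, in the units of the state.
- r.get_obs(): the state, without advancing time (a new reading comes with each control period).
- r.camera(name): name is "scene" or "top" or "wrist"; returns the picture (480x640x3 uint8, blue, green, red); there is no depth.
- r.camera_params(name): a dict with "fov_y" (degrees; the focal length in pixels is half the picture's height over the tangent of half this angle, whatever the lens; pixels are square), "cx", "cy" (the principal point, pixels), "world_from_camera" (4x4, takes a point from camera to world coordinates). Camera axes: x right, y down, z forward; pixel columns grow to the right and rows downward; lengths in m; the calibration is good to about 2 mm. A picture is of the moment at which its call begins: read the wrist's pose just before it. camera_params takes no time and is no camera call; for the wrist camera it gives the pose at the moment of the call.
- r.job_done(): hands the job in; it is judged then, once.
The state is a dict: "clock": time; "joint_positions": joint angles; "dq": joint speeds; "effort": joint torques, N m; "tool_pos": TCP position; "tcp_rot": TCP orientation; "force": force on the tool from outside, world axes, zero at the start; "ft_torque": the same for the moment, N m; "finger_gap": finger opening in m; "finger_force": force on a finger pad.
Only numpy, scipy, OpenCV 4.12 (cv2) and the standard library are available. Lean on these libraries where they do the work, as an engineer would, in place of code of your own. Each camera call takes 0.05 s, during which the arm holds its last target. There are 200 camera calls.

## Working session

There is one attempt and no reset: what is moved stays moved. The work goes in short steps, Python scripts to look and compute and a tool call to move; the robot and the scene stay as the last step left them, time stands still between calls to the robot, and variables do not carry over. Pictures are saved under pics/ and viewed, at most 10 in all, crops included, and the job is handed in when it is done.

Besides the shell and the picture viewer there is one more tool, called as name(argument=value, ...) on one line, values as JSON. arm_command: Moves the arm, as the interface text tells. Its arguments: {"type":"object","properties":{"rows":{"type":"array"},"squeeze":{"type":"number"}},"required":["rows"]}

```bash
mkdir -p pics
python3 - <<'E'
from plant import r
import cv2, numpy as np
np.set_printoptions(precision=4,suppress=True)
for n in ("top","scene"):
    im=r.camera(n); cv2.imwrite(f"pics/{n}0.png",im); p=r.camera_params(n)
    print(n,p["fov_y"],p["cx"],p["cy"]);print(np.array(p["world_from_camera"]))
o=r.get_obs();print(o)
E
```

```text
top 55.3715829467372 319.0232390817009 237.07245483087496
[[-0.0257 -0.9855  0.1675  0.2762]
 [-0.9997  0.0248 -0.0072 -0.1675]
 [ 0.003  -0.1676 -0.9858  1.4479]
 [ 0.      0.      0.      1.    ]]
scene 49.021113467284096 307.6076778817461 243.9191218874573
[[ 0.8857 -0.3148  0.3411 -0.0218]
 [-0.4638 -0.6315  0.6214 -1.1433]
 [ 0.0197 -0.7086 -0.7053  1.1678]
 [ 0.      0.      0.      1.    ]]
{'clock': 0.1, 'joint_positions': array([ 1.1122,  0.2593,  1.536 ,  0.    ,  1.348 , -0.2028]), 'dq': array([-0.0008,  0.0003, -0.0016,  0.001 , -0.0021, -0.0013]), 'effort': array([  0.0035, -44.6967, -29.1247,  -0.0004,   0.0062,  -0.    ]), 'tool_pos': array([0.1389, 0.5317, 0.2305]), 'tcp_rot': array([ 0.1276,  0.9918, -0.0008, -0.0003]), 'force': array([ 1.0878,  0.0678, -0.7374]), 'ft_torque': array([-0.022 , -0.0077, -0.0113]), 'finger_force': 0.0, 'finger_gap': 0.08505227754029958}
```

View pics/top0.png

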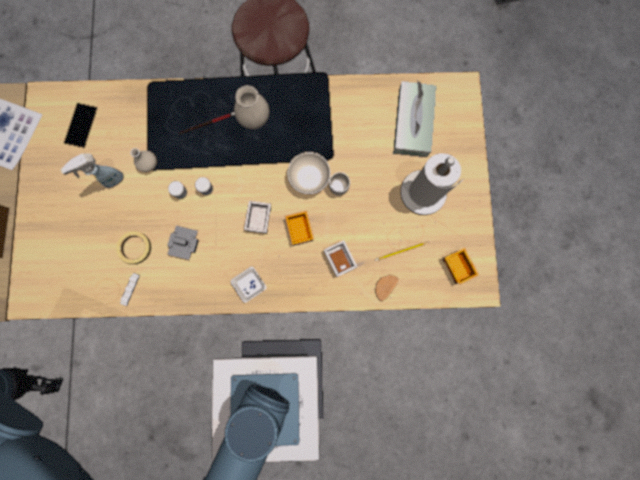

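View pics/scene0.png

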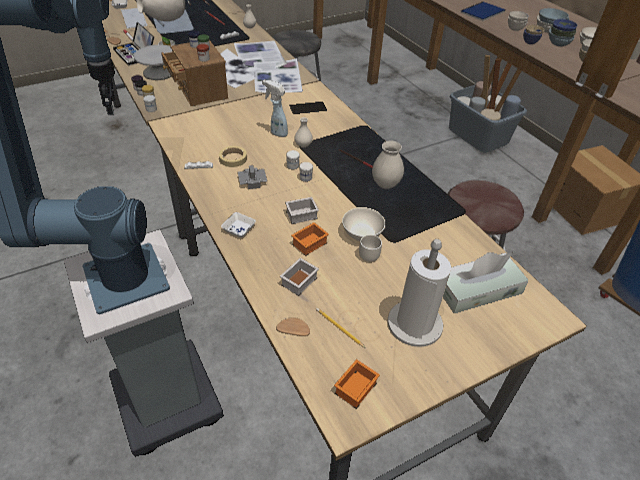

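The top view shows the tile box (white, brown inside) at about (340,259) and the empty box at (257,218). The grey cover is at (183,243), and orange look-alikes are at (299,229) and (460,266). I'll get rough poses from this view, then refine them with the wrist camera.

```bash
cat > h.py <<'E'
import numpy as np, cv2
from plant import r
from scipy.spatial.transform import Rotation as R
np.set_printoptions(precision=4,suppress=True)
def cast(p,uv,z):
    f=240/np.tan(np.radians(p["fov_y"]/2)); T=np.array(p["world_from_camera"])
    uv=np.atleast_2d(np.asarray(uv,float))
    d=np.c_[(uv[:,0]-p["cx"])/f,(uv[:,1]-p["cy"])/f,np.ones(len(uv))]@T[:3,:3].T
    return T[:3,3]+d*((z-T[2,3])/d[:,2])[:,None]
def rect(p,cnt,z):
    w=cast(p,cnt.reshape(-1,2),z)[:,:2]
    (c,s,a)=cv2.minAreaRect((w*1000).astype(np.float32))
    if s[0]<s[1]: s=s[::-1]; a+=90
    return np.array(c)/1000,s,(a+90)%180-90   # centre, size mm, long-axis angle deg
def local(o,x,y,z=None):
    M=R.from_quat(o["tcp_rot"]).as_matrix(); d=np.array([x,y,o["tool_pos"][2] if z is None else z])-o["tool_pos"]
    return M.T@d
E
python3 - <<'E'
from h import *
p=r.camera_params("top"); im=cv2.imread("pics/top0.png"); h=cv2.cvtColor(im,cv2.COLOR_BGR2HSV)
print("tile",cast(p,[340,259],.042),"empty",cast(p,[257,218],.042),"cover plate",cast(p,[183,243],.024))
# low-saturation blobs (white/grey) against wood
m=cv2.inRange(h,(0,0,60),(180,75,255))
for n,(u,v),z in (("tile",(340,259),.042),("empty",(257,218),.042),("cover",(183,243),.024)):
    k=np.zeros_like(m); k[v-24:v+24,u-24:u+24]=m[v-24:v+24,u-24:u+24]
    c=max(cv2.findContours(k,cv2.RETR_EXTERNAL,cv2.CHAIN_APPROX_NONE)[0],key=cv2.contourArea); print(n,rect(p,c,z))
a=cv2.resize(im[190:300,150:390],None,fx=3.3,fy=3.3,interpolation=cv2.INTER_CUBIC);cv2.imwrite("pics/z0.png",a)
E
```

```text
tile [[ 0.4447 -0.2409  0.042 ]] empty [[0.5807 0.0152 0.042 ]] cover plate [[0.51   0.2506 0.024 ]]
tile (array([ 0.4509, -0.2481]), (99.43699645996094, 92.75316619873047), 26.56929588317871)
empty (array([0.5861, 0.0151]), (99.7971420288086, 77.34765625), -9.214302062988281)
cover (array([0.5127, 0.2529]), (98.46832275390625, 93.1512451171875), -14.528099060058594)
```

View pics/z0.png

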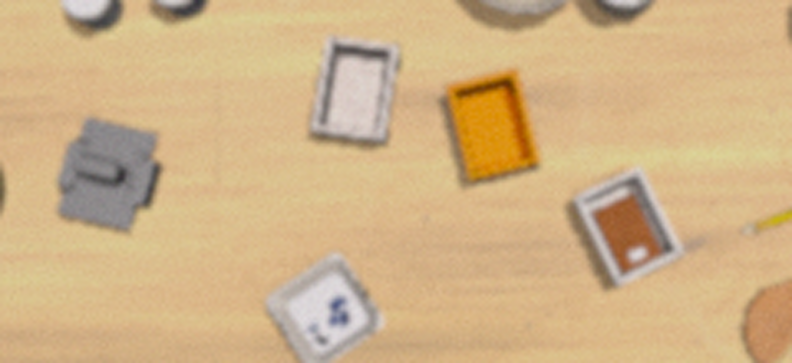

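The zoom shows the cover's fin running left-right, with its clip arms at left and right, so cover x is at about -15° in world. The tile box (brown, at right) has its long axis at about +26°. I'll go above the cover to measure it more closely.

Run:
```python
from h import *
o=r.get_obs(); print(local(o,.512,.253,.25)); print(R.from_quat(o["tcp_rot"]).as_matrix())
p=r.camera_params("wrist"); T=np.array(p["world_from_camera"]); M=R.from_quat(o["tcp_rot"]).as_matrix()
print(p["fov_y"],p["cx"],p["cy"], M.T@(T[:3,3]-o["tool_pos"])); print(M.T@T[:3,:3])
```

```text
[-0.4315 -0.1752 -0.0193]
[[-0.9675  0.253  -0.0008]
 [ 0.253   0.9675 -0.0015]
 [ 0.0004 -0.0017 -1.    ]]
71.51987342756671 319.1105338068033 244.33606065862017 [ 0.0842  0.0006 -0.1433]
[[ 0.0009 -0.9448 -0.3277]
 [ 1.      0.0006  0.0011]
 [-0.0009 -0.3277  0.9448]]
```

arm_command(rows=[[-0.43,-0.175,-0.02,0,0,15,0.085],[-0.43,-0.175,-0.02,0,0,15,0.085],[-0.43,-0.175,-0.02,0,0,15,0.085],[-0.43,-0.175,-0.02,0,0,15,0.085],[-0.43,-0.175,-0.02,0,0,15,0.085],[-0.43,-0.175,-0.02,0,0,15,0.085],[-0.43,-0.175,-0.02,0,0,15,0.085],[-0.43,-0.175,-0.02,0,0,15,0.085],[-0.43,-0.175,-0.02,0,0,15,0.085],[-0.43,-0.175,-0.02,0,0,15,0.085],[-0.43,-0.175,-0.02,0,0,15,0.085],[-0.43,-0.175,-0.02,0,0,15,0.085]], squeeze=40)

```text
clock: 1.1
tool_pos: [0.5159, 0.2494, 0.2507]
tcp_rot: [0.773, 0.634, 0.0, 0.002]
force: [0.1, 0.3, 0.8]
finger_gap: 0.0848
finger_force: 0.0
```

Run:
```python
from h import *
p=r.camera_params("wrist"); im=r.camera("wrist"); o=r.get_obs(); cv2.imwrite("pics/w1.png",im)
print(o["clock"],o["tool_pos"],R.from_quat(o["tcp_rot"]).as_matrix()[:,1],o["dq"])
h=cv2.cvtColor(im,cv2.COLOR_BGR2HSV); m=cv2.inRange(h,(0,0,40),(180,60,200))
for c in cv2.findContours(m,cv2.RETR_EXTERNAL,cv2.CHAIN_APPROX_NONE)[0]:
    if cv2.contourArea(c)>800: print(cv2.contourArea(c),cv2.boundingRect(c),rect(p,c,.024))
```

```text
1.15 [0.5145 0.2505 0.2505] [ 0.9793 -0.2022  0.0007] [ 0.0639 -0.0308  0.0514  0.0291  0.0142 -0.2602]
903.5 (110, 445, 40, 35) (array([ 0.154 , -0.0804]), (70.77667236328125, 65.25330352783203), 78.6260986328125)
1385.0 (474, 441, 55, 39) (array([ 0.7191, -0.1899]), (85.04885864257812, 78.95204162597656), -11.373916625976562)
3192.0 (365, 336, 68, 63) (array([0.5809, 0.0117]), (102.32711791992188, 93.58351135253906), 81.4077377319336)
3078.5 (213, 335, 74, 70) (array([0.3728, 0.05  ]), (92.06525421142578, 91.29341125488281), 32.30775833129883)
2223.5 (451, 211, 61, 54) (array([0.6972, 0.1803]), (78.19328308105469, 54.86979675292969), -53.98352813720703)
5774.5 (271, 163, 90, 80) (array([0.5129, 0.2552]), (96.19808197021484, 88.73152923583984), -15.921905517578125)
2489.0 (438, 140, 64, 52) (array([0.686 , 0.2633]), (69.57398986816406, 54.26689147949219), -11.188835144042969)
2774.0 (99, 46, 104, 47) (array([0.3809, 0.4202]), (100.72801208496094, 27.671024322509766), -21.581344604492188)
4738.5 (527, 0, 113, 65) (array([0.7978, 0.3694]), (101.30322265625, 53.47416305541992), -11.142837524414062)
32691.5 (0, 0, 130, 392) (array([0.2229, 0.2733]), (463.87322998046875, 148.68954467773438), 61.37982177734375)
```

View pics/w1.png

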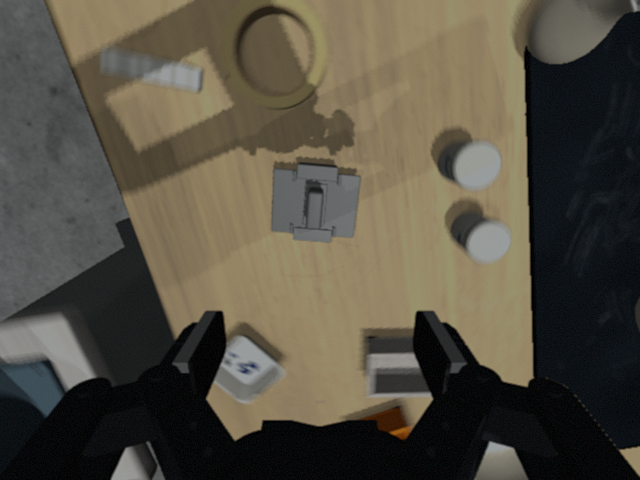

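The cover is at about (315,203): plate, fin and both clip arms are visible, and the area around it is clear. I'll separate the plate from the arms for a cleaner fix.

Run:
```python
from h import *
p=r.camera_params("wrist"); im=r.camera("wrist"); o=r.get_obs()
y=R.from_quat(o["tcp_rot"]).as_matrix()[:,1]; print(o["tool_pos"],np.degrees(np.arctan2(y[1],y[0])))
h=cv2.cvtColor(im,cv2.COLOR_BGR2HSV); m=cv2.inRange(h,(0,0,40),(180,60,200))
k=np.zeros_like(m); k[150:260,255:375]=m[150:260,255:375]
q=cv2.morphologyEx(k,cv2.MORPH_OPEN,np.ones((1,55),np.uint8))
for mm in (k,q):
    c=max(cv2.findContours(mm,cv2.RETR_EXTERNAL,cv2.CHAIN_APPROX_NONE)[0],key=cv2.contourArea)
    print(cv2.boundingRect(c),rect(p,c,.024), cast(p,cv2.minAreaRect(c)[0],.024))
a=im[150:260,255:375]; cv2.imwrite("pics/w1c.png",cv2.resize(a,None,fx=5,fy=5,interpolation=cv2.INTER_CUBIC))
```

```text
[0.5123 0.2521 0.2504] -10.896248625328148
(273, 163, 89, 80) (array([0.5123, 0.2557]), (96.22293853759766, 89.02155303955078), -14.923118591308594) [[0.5118 0.2571 0.024 ]]
(273, 193, 87, 44) (array([0.5093, 0.2437]), (97.99581146240234, 50.308658599853516), -11.627059936523438) [[0.5102 0.2441 0.024 ]]
```

View pics/w1c.png

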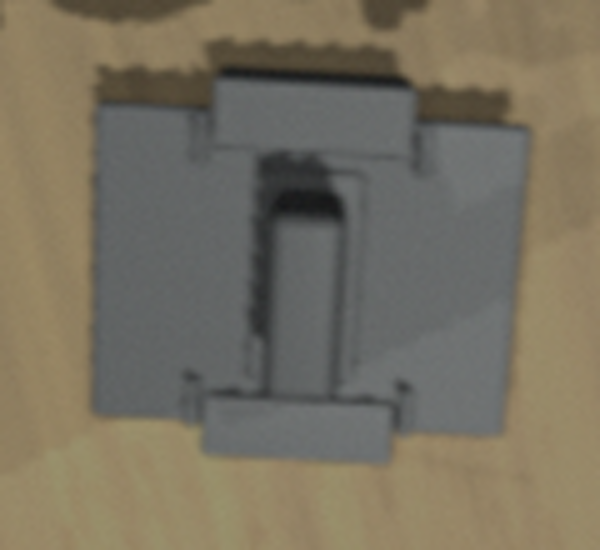

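Run:
```python
from h import *
p=r.camera_params("wrist"); o=r.get_obs()
px=np.array([[97,102],[530,126],[503,435],[93,414]])/5+[254.6,149.6]
w=cast(p,px,.024)[:,:2]; print(w)
print([np.linalg.norm(w[i]-w[(i+1)%4]) for i in range(4)])
d=w[1]-w[0]+w[2]-w[3]; e=w[0]-w[3]+w[1]-w[2]
a=np.degrees(np.arctan2(d[1],d[0])); b=np.degrees(np.arctan2(-e[0],e[1]));c=w.mean(0);print(c,a,b)
f=cast(p,np.array([[305,220]])/5+[254.6,149.6],.058); print("fin top~",f)
y=R.from_quat(o["tcp_rot"]).as_matrix()[:,1]; print(o["tool_pos"],np.degrees(np.arctan2(y[1],y[0])))
print(local(o,*c,.032),local(o,*c,.10))
```

```text
[[0.4723 0.3034]
 [0.5642 0.2806]
 [0.5475 0.2114]
 [0.4549 0.2343]]
[np.float64(0.09471593876033968), np.float64(0.07110740596452268), np.float64(0.09540394498928484), np.float64(0.07121672914505446)]
[0.5097 0.2574] -13.926454088798527 -13.853999509601632
fin top~ [[0.5135 0.2756 0.058 ]]
[0.5123 0.2521 0.2504] -10.896248625328148
[ 0.0049 -0.0033  0.2184] [ 0.0048 -0.0034  0.1504]
```

arm_command(rows=[[0.005,-0.003,0.03,0,0,0.5,0.06],[0.005,-0.003,0.065,0,0,0.5,0.06],[0.005,-0.003,0.1,0,0,0.5,0.06],[0.005,-0.003,0.135,0,0,0.5,0.06],[0.005,-0.003,0.165,0,0,0.5,0.06],[0.005,-0.003,0.19,0,0,0.5,0.06],[0.005,-0.003,0.208,0,0,0.5,0.05],[0.005,-0.003,0.218,0,0,0.5,0.05],[0.005,-0.003,0.219,0,0,0.5,0.05],[0.005,-0.003,0.219,0,0,0.5,0.05]])

```text
clock: 2.03
tool_pos: [0.5081, 0.2602, 0.0324]
tcp_rot: [0.785, 0.619, -0.0, -0.0]
force: [-0.6, 0.2, 0.3]
finger_gap: 0.0501
finger_force: 0.0
```

arm_command(rows=[[-0.003,0.0,0.001,0,0,0.1,0.05],[-0.003,0.0,0.001,0,0,0.1,0.0],[-0.003,0.0,0.001,0,0,0.1,0.0],[-0.003,0.0,0.001,0,0,0.1,0.0],[-0.003,0.0,0.001,0,0,0.1,0.0],[-0.003,0.0,0.001,0,0,0.1,0.0],[-0.003,0.0,0.001,0,0,0.1,0.0]], squeeze=90)

```text
clock: 2.62
tool_pos: [0.509, 0.2567, 0.0325]
tcp_rot: [0.789, 0.614, 0.001, 0.0]
force: [-0.2, -1.3, 7.5]
finger_gap: 0.0144
finger_force: 88.6
```

Run:
```python
from h import *
o=r.get_obs(); print(o["force"],o["ft_torque"]); print(local(o,.478,-.306,.25))
```

```text
[-0.2065 -1.3053  7.5491] [-0.0855  0.2208 -0.0558]
[-0.5529  0.1085 -0.2179]
```

arm_command(rows=[[0.0,0.0,-0.02,0,0,0,0.0],[0.0,0.0,-0.055,0,0,0,0.0],[0.0,0.0,-0.09,0,0,0,0.0],[0.0,0.0,-0.12,0,0,0,0.0],[0.0,0.0,-0.15,0,0,0,0.0],[0.0,0.0,-0.18,0,0,0,0.0],[0.0,0.0,-0.2,0,0,0,0.0],[0.0,0.0,-0.21,0,0,0,0.0]])

```text
clock: 3.28
tool_pos: [0.5092, 0.2569, 0.2447]
tcp_rot: [0.789, 0.614, 0.002, 0.001]
force: [0.8, 1.1, -1.3]
finger_gap: 0.0144
finger_force: 87.9
```

arm_command(rows=[[-0.02,0.004,0,0,0,-0.4,0],[-0.06,0.012,0,0,0,-0.9,0],[-0.1,0.02,0,0,0,-1.4,0],[-0.14,0.027,0,0,0,-1.9,0],[-0.18,0.035,0,0,0,-2.4,0],[-0.22,0.043,0,0,0,-2.9,0],[-0.26,0.051,0,0,0,-3.4,0],[-0.3,0.059,0,0,0,-3.9,0],[-0.34,0.067,0,0,0,-4.4,0],[-0.38,0.075,0,0,0,-5.0,0],[-0.42,0.083,0,0,0,-5.5,0],[-0.46,0.09,0,0,0,-6.0,0]])

```text
clock: 4.28
tool_pos: [0.4816, -0.2131, 0.2402]
tcp_rot: [0.56, 0.829, 0.0, -0.001]
force: [0.7, 0.4, -1.0]
finger_gap: 0.0143
finger_force: 87.9
```

Run:
```python
from h import *
o=r.get_obs(); print(o["tool_pos"],local(o,.478,-.306,.25),o["dq"])
y=R.from_quat(o["tcp_rot"]).as_matrix()[:,1]; print(np.degrees(np.arctan2(y[1],y[0])))
```

```text
[ 0.4816 -0.2131  0.2402] [-0.0848 -0.038  -0.0099] [-0.8263  0.2727 -0.3438  0.0047  0.0679 -1.4434]
21.940537937362066
```

arm_command(rows=[[-0.03,-0.015,-0.005,0,0,-0.3,0],[-0.06,-0.025,-0.01,0,0,-0.5,0],[-0.07,-0.03,-0.01,0,0,-0.5,0],[-0.07,-0.03,-0.01,0,0,-0.5,0],[-0.07,-0.03,-0.01,0,0,-0.5,0],[-0.07,-0.03,-0.01,0,0,-0.5,0]])

```text
clock: 4.78
tool_pos: [0.4804, -0.2861, 0.2504]
tcp_rot: [0.539, 0.843, 0.001, -0.001]
force: [0.0, 0.5, -1.4]
finger_gap: 0.0147
finger_force: 87.9
```

Run:
```python
from h import *
p=r.camera_params("wrist"); im=r.camera("wrist"); o=r.get_obs(); np.save("p2.npy",p,allow_pickle=True)
y=R.from_quat(o["tcp_rot"]).as_matrix()[:,1]; print(o["tool_pos"],np.degrees(np.arctan2(y[1],y[0])),o["dq"])
cv2.imwrite("pics/w2.png",im)
```

```text
[ 0.4805 -0.2859  0.2507] 24.860869479220554 [ 0.0079 -0.0073 -0.0044 -0.0005  0.0015 -0.0028]
```

View pics/w2.png

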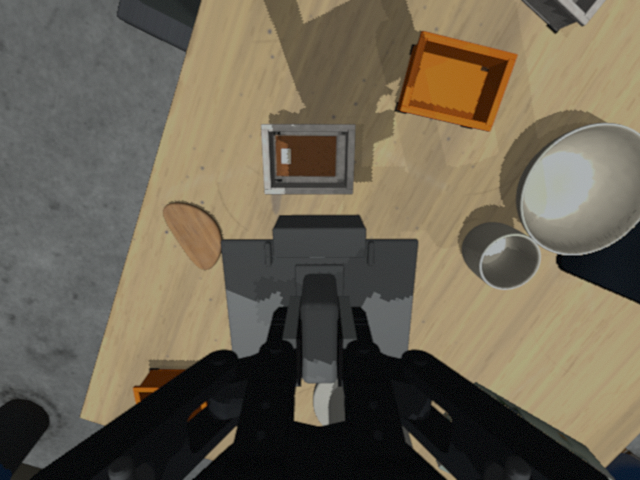

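The tile box is in full view, with rim corners at about (262,124), (355,125), (353,193) and (265,193). The held cover sits level below it in the picture, with its plate edge at row 240, columns 223 to 418.

Run:
```python
import cv2
im=cv2.imread("pics/w2.png"); cv2.imwrite("pics/w2c.png",cv2.resize(im[110:210,250:370],None,fx=6,fy=6,interpolation=cv2.INTER_CUBIC))
```

```text
(no output)
```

View pics/w2c.png

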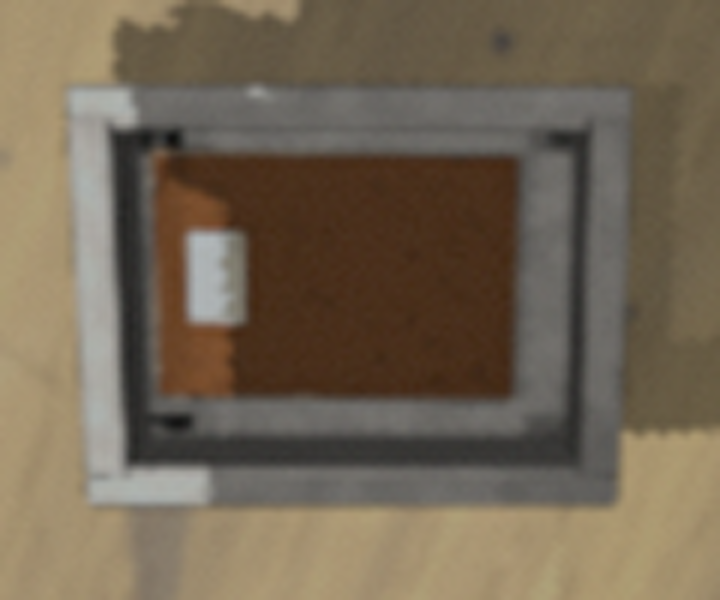

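Run:
```python
from h import *
p=np.load("p2.npy",allow_pickle=True).item(); o=r.get_obs()
w=cast(p,np.array([[70,88],[631,88],[618,503],[88,503]])/6+[249.6,109.6],.042)[:,:2]
print([round(float(np.linalg.norm(w[i]-w[(i+1)%4])),4) for i in range(4)])
d=w[1]-w[0]+w[2]-w[3]; e=w[0]-w[3]+w[1]-w[2]
a=np.degrees(np.arctan2(d[1],d[0])); b=np.degrees(np.arctan2(-e[0],e[1]));c=w.mean(0);print("box",c,a,b)
M=R.from_quat(o["tcp_rot"]).as_matrix()
q=cast(p,[[223,240],[418,239]],.2422); qt=(q-o["tool_pos"])@M; print("plate edge in tool",qt)
y=M[:,1]; print(np.degrees(np.arctan2(y[1],y[0])),local(o,*c,.0665))
```

```text
[0.0929, 0.069, 0.0937, 0.069]
box [ 0.4477 -0.2403] 24.87240102643459 24.61968321853649
plate edge in tool [[ 0.0345 -0.0455  0.0086]
 [ 0.035   0.0479  0.0086]]
24.860869479220554 [ 0.0548 -0.0106  0.1843]
```

arm_command(rows=[[0.03,-0.006,0.0,0,0,0,0],[0.0555,-0.011,0.0,0,0,0,0],[0.0555,-0.011,0.03,0,0,0,0],[0.0555,-0.011,0.065,0,0,0,0],[0.0555,-0.011,0.1,0,0,0,0],[0.0555,-0.011,0.13,0,0,0,0],[0.0555,-0.011,0.15,0,0,0,0],[0.0555,-0.011,0.16,0,0,0,0],[0.0555,-0.011,0.165,0,0,0,0],[0.0555,-0.011,0.165,0,0,0,0],[0.0555,-0.011,0.165,0,0,0,0]], squeeze=115)

```text
clock: 5.75
tool_pos: [0.4483, -0.242, 0.0874]
tcp_rot: [0.538, 0.843, -0.0, 0.001]
force: [-0.5, -0.2, -0.7]
finger_gap: 0.0137
finger_force: 114.9
```

Run:
```python
from h import *
o=r.get_obs(); p=r.camera_params("wrist"); cv2.imwrite("pics/w3.png",r.camera("wrist")); M=R.from_quat(o["tcp_rot"]).as_matrix(); y=M[:,1]
print(o["tool_pos"],o["force"],np.degrees(np.arctan2(y[1],y[0])),M[:,2]); print(local(o,.4477,-.2403,.0665))
```

```text
[ 0.4483 -0.242   0.0874] [-0.4818 -0.1582 -0.6763] 24.842450523220723 [ 0.0014 -0.0012 -1.    ]
[0.0018 0.0002 0.0209]
```

View pics/w3.png

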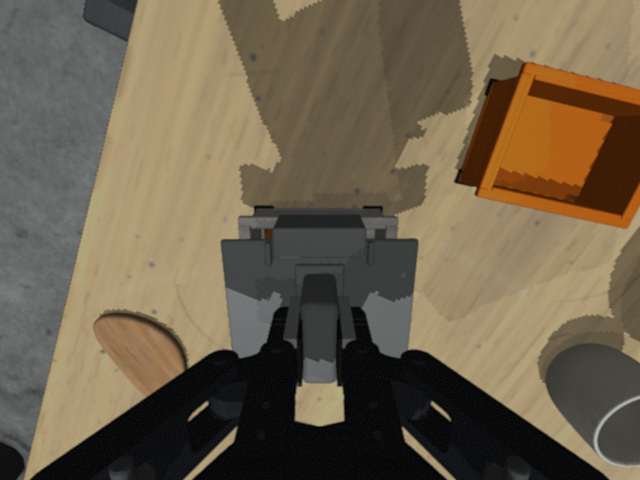

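Run:
```python
from h import *
o=r.get_obs(); p=r.camera_params("wrist"); M=R.from_quat(o["tcp_rot"]).as_matrix()
print((cast(p,[[238,216],[397,216]],.042)-o["tool_pos"])@M)
print((cast(p,[[222,240],[418,240]],o["tool_pos"][2]-.0085)-o["tool_pos"])@M)
```

```text
[[ 0.0369 -0.0465  0.0456]
 [ 0.0369  0.0462  0.0457]]
[[ 0.0345 -0.0458  0.0084]
 [ 0.0345  0.0482  0.0085]]
```

The box rim centre is about 3 mm ahead of the cover along tool x, so I'll correct that, then lower to contact.

arm_command(rows=[[0.0028,-0.001,0.0,0,0,0,0],[0.0028,-0.001,0.006,0,0,0,0],[0.0028,-0.001,0.012,0,0,0,0],[0.0028,-0.001,0.016,0,0,0,0],[0.0028,-0.001,0.019,0,0,0,0],[0.0028,-0.001,0.022,0,0,0,0],[0.0028,-0.001,0.024,0,0,0,0],[0.0028,-0.001,0.024,0,0,0,0]])

```text
clock: 6.47
tool_pos: [0.4458, -0.24, 0.0624]
tcp_rot: [0.539, 0.842, 0.0, 0.0]
force: [0.8, 0.0, 2.0]
finger_gap: 0.014
finger_force: 115.6
```

arm_command(rows=[[0,0,0.002,0,0,0,0],[0,0,0.004,0,0,0,0],[0,0,0.006,0,0,0,0],[0,0,0.008,0,0,0,0],[0,0,0.009,0,0,0,0],[0,0,0.009,0,0,0,0]])

```text
clock: 6.97
tool_pos: [0.4452, -0.2396, 0.0547]
tcp_rot: [0.539, 0.843, -0.0, 0.0]
force: [-5.2, 3.3, 18.2]
finger_gap: 0.014
finger_force: 118.0
```

arm_command(rows=[[0,0,0.0015,0,0,0,0],[0,0,0.003,0,0,0,0],[0,0,0.003,0,0,0,0]])

```text
clock: 7.22
tool_pos: [0.4452, -0.2396, 0.0546]
tcp_rot: [0.538, 0.843, -0.0, 0.001]
force: [-10.9, 7.5, 45.7]
finger_gap: 0.0136
finger_force: 122.0
```

It has hit the hard stop at the home height. I'll ease the press, open the fingers and retreat.

arm_command(rows=[[0,0,-0.0035,0,0,0,0],[0,0,-0.0035,0,0,0,0.04],[0,0,-0.0035,0,0,0,0.05],[0,0,-0.0035,0,0,0,0.05],[0,0,-0.02,0,0,0,0.05],[0,0,-0.05,0,0,0,0.05],[-0.02,0,-0.085,0,0,0,0.05],[-0.045,0,-0.12,0,0,0,0.05],[-0.06,0,-0.15,0,0,0,0.05],[-0.06,0,-0.17,0,0,0,0.05],[-0.06,0,-0.17,0,0,0,0.05]])

```text
clock: 8.13
tool_pos: [0.4726, -0.2969, 0.2245]
tcp_rot: [0.539, 0.842, -0.001, 0.004]
force: [0.3, -1.2, 0.8]
finger_gap: 0.0499
finger_force: 0.0
```

Run:
```python
from h import *
o=r.get_obs(); im=r.camera("wrist"); s=r.camera("scene"); print(o["tool_pos"],o["force"],o["finger_gap"])
a=cv2.resize(im[60:260,200:460],(650,500),interpolation=cv2.INTER_CUBIC)
cv2.imwrite("pics/f.png",a); cv2.imwrite("pics/fs.png",cv2.resize(s[220:330,240:360],None,fx=5,fy=5,interpolation=cv2.INTER_CUBIC))
```

```text
[ 0.4726 -0.2969  0.2245] [ 0.3133 -1.2325  0.8035] 0.04994732574518178
```

View pics/f.png

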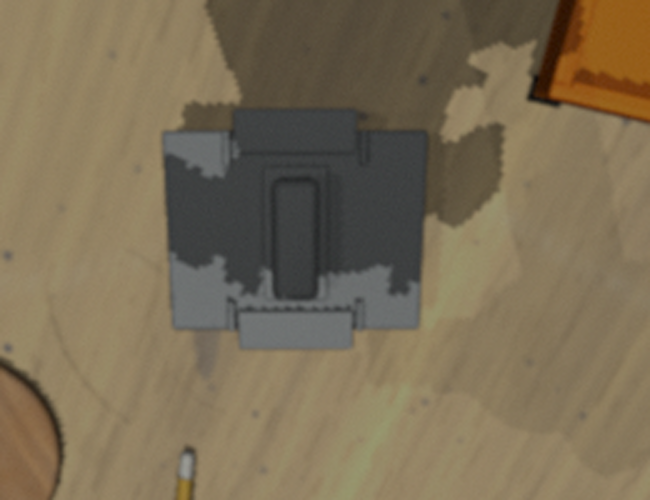

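View pics/fs.png

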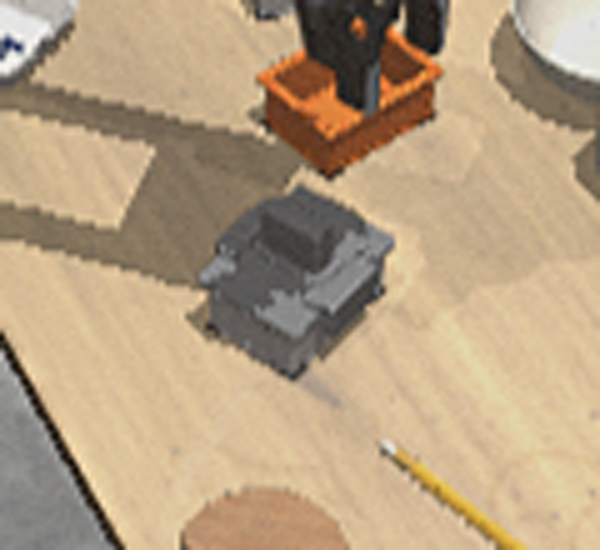

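Both views show the cover square and flat on the tile box, with the fin upright and the gripper clear. I'll check the plate size and centre at the home height, and hand in if they agree.

Run:
```python
from h import *
p=r.camera_params("wrist")
w=cast(p,np.array([[163,131],[427,131],[418,328],[173,328]])/2.5+[199.8,59.8],.046)[:,:2]
L=[float(np.linalg.norm(w[i]-w[(i+1)%4])) for i in range(4)]; c=w.mean(0); print(L,c)
if np.linalg.norm(c-[.4477,-.2403])<.008 and max(abs(L[0]-.096),abs(L[2]-.096),abs(L[1]-.072),abs(L[3]-.072))<.004: print(r.job_done())
```

```text
[0.09352189868822558, 0.06997543256730833, 0.09351890688742968, 0.06996800884305697] [ 0.4435 -0.2364]
the job is handed in; nothing more can be done
None
```

The cover is snapped down and released on the box with the tile: it hit the hard stop at home height, looks flat and square, and sits about 6 mm off the measured box centre (limit 12 mm). The empty box is uncovered, and I handed the job in at about 8 s of the 32 s; no verdict was returned.

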